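# Check a candle sleeve in its nest and hold it up level

### The job

Check the candle sleeve that stands in the nest: swing the toggle clamp's arm over centre so that it snaps down onto the sleeve, then swing it fully back open while the sleeve stays in the nest. Then draw the sleeve out and finish holding it in the gripper, still, with the tube turned level so that one can look through it, its middle at least 20 cm above the bench and clear of everything else. Leave the other things on the bench where they are.

Things in the scene. Friction and masses are not known exactly. Their poses are not given: they have to be found in the camera images.
- sleeve_mid (a point): the candle sleeve to be checked: an ivory rigid plastic tube, 95 mm long, 29 mm outer diameter, 15 to 30 g, standing upright in the round nest of the fixture; this point is on its axis, half-way along (about 59 mm above the bench while seated, its top end 107 mm above the bench). Its x axis runs along the tube (up while it stands in the nest).
- nest_mouth (a point): centre of the mouth of the round nest, a 31 mm hole, 30 mm deep, in a blue 56 x 56 mm block whose top is 42 mm above the bench. The block sits on an aluminium base plate 190 x 90 x 12 mm, screwed down. The x axis points level from the nest to the clamp's grey post, z up.
- clamp_pivot (a point): hinge axis of the toggle clamp, fixed, on the grey steel post (42 x 44 mm, with two cheek plates up to 142 mm above the bench), 85 mm from the nest's axis and 125 mm above the bench. Axes as for the nest: the x axis points away from the nest, the y axis is the hinge axis, z up.
- bar_tip (a point): free end of the clamp's steel bar (14 mm wide, 16 mm thick), 100 mm from the pivot. A rubber pad 20 mm across, on the bar 85 mm from the pivot, faces down when the clamp is closed; its lower face is then 18 mm below the bar's middle line.
- handle_tip (a point): centre of the red ball knob (30 mm across) at the end of the clamp's handle, 100 mm from the pivot. The handle is a 14 mm steel rod, rigid with the bar and square to it. Closed, the handle stands straight up over the pivot; open, the bar stands up (leaning a little back) and the handle points away from the nest and slightly down.
- clamp (a joint): angle of the toggle clamp (rad): 0 = bar level with its pad on the top end of the sleeve, about 1.9 = fully swung back against its stop. The weight of bar and knob (0.7 kg in all) carries it away from its dead centre, near 0.77, to whichever side it is on: past it, the clamp goes on by itself (in about a second) onto the sleeve or to the open stop, and stays there. Moving it takes about 3 N at the end of the bar or at the knob. It starts open.
- spare_sleeve_a: spare ivory candle sleeve lying on the bench, right, tube 95 long and 29 across (sizes in mm); origin at the middle of its underside; bystander
- spare_sleeve_b: spare ivory candle sleeve lying on the bench, left, tube 95 long and 29 across (sizes in mm); origin at the middle of its underside; bystander
- lamp_holder: brass lamp holder with an ivory rim, standing, 37 x 37 x 47 (sizes in mm); origin at the middle of its underside; bystander
- pine_block: plain pine block lying, 45 x 110 x 30 (sizes in mm); origin at the middle of its underside; bystander
- wood_finial: dark turned wooden finial, standing, 34 across and 62 high (sizes in mm); origin at the middle of its underside; bystander
- pen: white and black marker pen lying, 128 long and 14 thick (sizes in mm); origin at the middle of its underside; bystander
- terminals: white terminal strip lying, 18 x 58 x 13 (sizes in mm); origin at the middle of its underside; bystander
Things that resemble listed ones, but are neither listed nor needed, are in the scene too. Of the things that look like the part that bears nest_mouth, the smaller one is meant.

How it is judged:
On the way, in this order (a step that is already met when the one before it is completed fails the run):
1. the clamp has snapped over centre and its pad presses on the sleeve in the nest (value of joint clamp below 0.08 rad and contact force between clamp and sleeve above 1 N and horizontal distance between sleeve_mid and nest_mouth below 0.008 m and height (world z) of sleeve_mid below 0.066 m and angle between sleeve_mid's own x axis and vertical below 0.15 rad), for 0.2 s.
2. the clamp is swung fully back, the sleeve still standing in the nest (value of joint clamp above 1.7 rad and horizontal distance between sleeve_mid and nest_mouth below 0.008 m and height (world z) of sleeve_mid below 0.066 m and angle between sleeve_mid's own x axis and vertical below 0.15 rad), for 0.2 s.
3. the sleeve is drawn up out of the nest, held by the fingers (height (world z) of sleeve_mid above 0.1 m and contact force between the fingers and sleeve above 0.5 N and contact force between fixture and sleeve below 0.1 N), for 0.2 s.
At the end, for the whole second after the job is handed in: The fingers hold the sleeve still, its middle more than 18 cm above the bench, its axis within 20 degrees of level (either end leading), not touching the fixture or the clamp; the clamp is fully open (over 1.7 rad) (height (world z) of sleeve_mid above 0.18 m and angle between sleeve_mid's own x axis and vertical between 1.22 and 1.92 rad and contact force between the fingers and sleeve above 0.5 N and contact force between fixture and sleeve below 0.1 N and linear speed of sleeve below 0.03 m/s and value of joint clamp above 1.7 rad); the arm keeps its last pose, push and grip.
It fails at once if another thing on the bench is moved by more than 2 cm (distance of any of spare_sleeve_a, spare_sleeve_b, lamp_holder, pine_block, wood_finial, pen, terminals from where it was at the start of the episode above 0.02 m).
It also fails if it takes over 58 s, if anything falls off the work surface, if the arm or the gripper's body presses on something with over 40 N, if the wrist force passes 120 N, or if a joint passes its speed limit or range.

### The arm

A 6-joint arm with a two-finger parallel gripper is mounted at the origin on a cart in front of the work surface, level with it; the furniture and walls round the work are solid. World frame = base frame: x ahead of the robot, y to its left, z up, the work surface at z = 0. Lengths are in m, angles in rad, forces in N, time in s.
With the tool pointing down it reaches from about 0.275 to 1 m from the base axis. Payload 8.4 kg.
Tool frame: the origin (TCP) lies between the finger pads; the fingertips stand 8 mm ahead of it and the grasp point (between the pads) lies 11 mm behind it; z points along the fingers, y is the line along which they close (so a half turn about z gives the same grasp; the last joint's range is limited). The gripper opens to 85 mm and grips with 20 to 120 N. Pads are 22 mm wide; open, the fingers measure 114 mm over their backs; the gripper's body (76 mm by 85 mm) begins 54 mm behind the grasp point. The pads swing forward as they close: fully open they stand 13 mm farther back than shut.
Start: joints at [1.232, 0.353, 1.633, -0, 1.155, -0.002], TCP at [0.207, 0.59, 0.239] pointing down, gripper open.
Joint ranges: [-2.63, 2.63], [-0.92, 2.1], [0.06, 2.66], [-1.3, 4.44], [0, 2.69], [-3.02, 3.02]. Speed limits (rad/s): [2.22, 2.22, 2.79, 3.14, 3.14, 3.14].

### API

Orientations are given as a unit quaternion [x, y, z, w].
In Python, from rig import bot gives the robot as it stands.
- The arm moves only by the tool jog_arm, never from a script. Its argument "motion" is a list of rows, each a list of 3 entries, a list of its own where there are three numbers: the shift along the tool's x, y, z as a fraction of full scale, then the turn about the tool's z as a fraction of full scale, then the opening, from 0 (shut) to 1 (fully open). In form: [[[x, y, z], spin, jaw], ...]. A call has exactly 10 rows; each row is the pose to reach, as a shift and turn from the pose commanded when the call began, along the tool's axes at that moment; what a row does not reach only later rows make up. Full scale, the value 1, is 0.5 m for a shift and 45 degrees for a turn. A row lasts 1/12 s, in which the tool goes at most 41.7 mm and 7.16 degrees, less where a joint would pass 70% of its speed; a pose out of reach is approached as far as the arm can. A call with a number of a shift or a turn outside -1 to 1 is refused whole. A call with a gripper value outside its range is refused whole. The fingers move at their own pace and stop on an object; "newtons" is the grip in N (left out, the last holds). Time passes only in rows, so rows that repeat a pose let the fingers close, or fill a call up. It gives the time, the measured TCP pose, the force, the opening and the grip force at its end, in the units of the state.
- bot.get_obs(): the state, without advancing time (a new reading comes with each control period).
- bot.read_camera(name): name is "side" or "top" or "wrist"; returns a dict with "image" (384x512x3 uint8, red, green, blue), "camera_matrix" (3x3 intrinsics, pixels), "k1" (the pictures are not rectified: a ray, as slopes to the right and down, at radius r is drawn at 1 + k1 r^2 times it, then the intrinsics apply), "cam_to_world" (4x4, takes a point from camera to world coordinates). Camera axes: x right, y up, looking along -z (the intrinsics and any distortion apply to the point x, -y, -z); pixel columns grow to the right and rows downward; lengths in m; the calibration is good to about 2 mm. A picture is of the moment at which its call begins. There is no depth.
- bot.job_done(): hands the job in; it is judged then, once.
The state is a dict: "clock": time; "joints": joint angles; "dq": joint speeds; "joint_efforts": joint torques, N m; "tool_pos": TCP position; "eef_rot": TCP orientation; "contact_force": force on the tool from outside, world axes, zero at the start; "moment": the same for the moment, N m; "gripper_width": finger opening in m; "grip_force": force on a finger pad.
Only numpy, scipy, OpenCV 4.12 (cv2) and the standard library are available. Lean on these libraries where they do the work, as an engineer would, in place of code of your own. Each camera call takes 0.05 s, during which the arm holds its last target. There are 200 camera calls.

## Working session

There is one attempt and no reset: what is moved stays moved. The work goes in short steps, Python scripts to look and compute and a tool call to move; the robot and the scene stay as the last step left them, time stands still between calls to the robot, and variables do not carry over. Pictures are saved under pics/ and viewed, at most 10 in all, crops included, and the job is handed in when it is done.

Besides the shell and the picture viewer there is one more tool, called as name([rows], argument=value, ...), one row to a line, values as JSON. jog_arm: Moves the arm, as the interface text tells. Shift numbers are shares of 0.5 m and turn numbers shares of 45 degrees, none past 1 either way. Its arguments: {"type":"object","properties":{"motion":{"type":"array"},"newtons":{"type":"number"}},"required":["motion"]}

```bash
mkdir -p pics; cat > h.py <<'E'
import numpy as np, cv2, pickle
from rig import bot
def snap(n,f):
    c=bot.read_camera(n); cv2.imwrite(f'pics/{f}.png',c['image'][:,:,::-1]); pickle.dump(c,open(f'pics/{f}.pkl','wb')); return c
def load(f): return pickle.load(open(f'pics/{f}.pkl','rb'))
def ray(c,u,v):
    K=np.array(c['camera_matrix']);k=float(c['k1']);T=np.array(c['cam_to_world'])
    p=cv2.undistortPoints(np.array([[[u,v]]],float),K,np.array([k,0,0,0.]))[0,0]
    return T[:3,3],T[:3,:3]@np.array([p[0],-p[1],-1])
def atz(c,u,v,z):
    o,d=ray(c,u,v); return o+d*(z-o[2])/d[2]
def proj(c,P):
    T=np.array(c['cam_to_world']);q=(np.array(P)-T[:3,3])@T[:3,:3]
    s=np.array([q[0],-q[1]])/-q[2]; s=s*(1+float(c['k1'])*(s@s))
    K=np.array(c['camera_matrix']); return K[:2,:2]@s+K[:2,2]
E
python3 - <<'E'
from h import *
ims=[]
for n in('top','side'):
    c=snap(n,n+'0'); print(n,np.round(c['cam_to_world'],3).tolist())
print(bot.get_obs())
E
```

```text
top [[-0.416, 0.709, -0.569, -0.511], [-0.909, -0.327, 0.258, 0.304], [-0.003, 0.625, 0.781, 1.619], [0.0, 0.0, 0.0, 1.0]]
side [[-0.99, 0.093, -0.107, 0.329], [-0.139, -0.501, 0.854, 1.547], [0.025, 0.86, 0.509, 1.153], [0.0, 0.0, 0.0, 1.0]]
{'clock': 0.1, 'joints': array([ 1.23159956e+00,  3.53604435e-01,  1.63405123e+00,  7.41644661e-07,
        1.15523439e+00, -2.37930425e-03]), 'dq': array([ 2.07379920e-04, -1.70318235e-03, -7.06631160e-04, -1.04532197e-03,
       -4.58460863e-04, -3.22748927e-05]), 'joint_efforts': array([ 8.79263716e-04, -6.06363487e+01, -3.42817390e+01, -5.91148182e-05,
        3.93362759e-03, -6.13499992e-06]), 'tool_pos': array([0.2063992 , 0.58948522, 0.23862446]), 'eef_rot': array([ 1.67613919e-01,  9.85852501e-01, -6.39205497e-04, -1.10586786e-04]), 'contact_force': array([ 0.07259812, -0.25270501, -0.18660733]), 'moment': array([-0.01034619, -0.00441111,  0.0076663 ]), 'grip_force': 0.0, 'gripper_width': 0.08528929911228397}
```

View pics/top0.png

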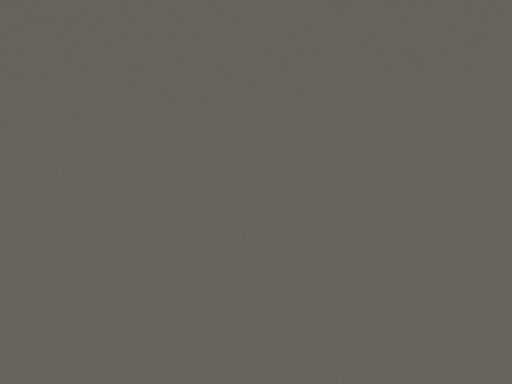

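View pics/side0.png

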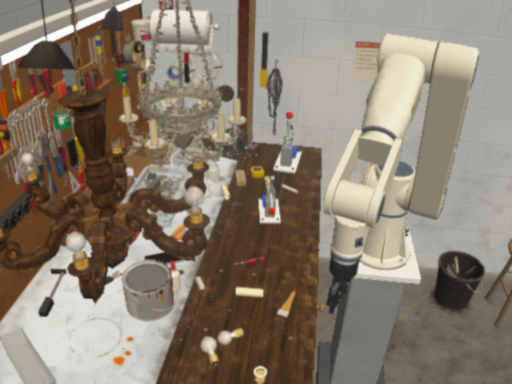

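The top camera is blank (obstructed). The side view shows two clamp fixtures, near (268,205) and (288,155). I'll enlarge that area.

```bash
python3 - <<'E'
from h import *
c=load('side0'); im=c['image'][:,:,::-1]
cv2.imwrite('pics/c1.png',cv2.resize(im[105:230,215:335],None,fx=4.8,fy=4.8,interpolation=cv2.INTER_CUBIC))
for p in [(268,220),(288,170),(250,292),(287,303),(322,150),(185,380),(320,380)]: print(p,atz(c,*p,0).round(3))
E
```

```text
(268, 220) [ 0.468 -0.128  0.   ]
(288, 170) [ 0.416 -0.604  0.   ]
(250, 292) [0.48  0.332 0.   ]
(287, 303) [0.346 0.366 0.   ]
(322, 150) [ 0.241 -0.882  0.   ]
(185, 380) [ 0.613  0.735 -0.   ]
(320, 380) [0.223 0.672 0.   ]
```

View pics/c1.png

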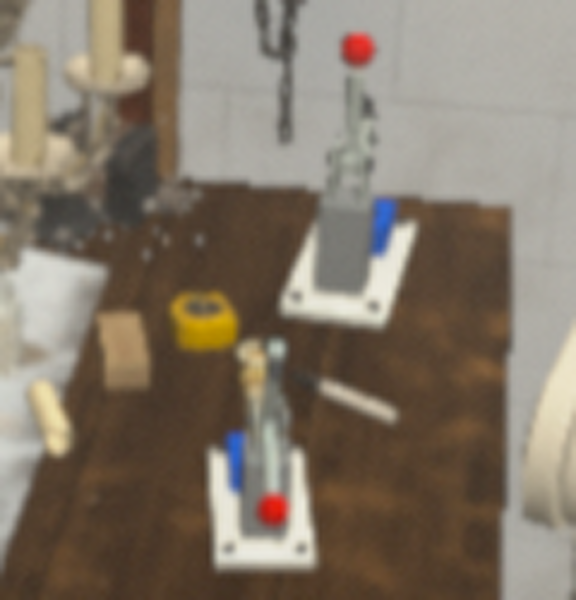

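The side view shows the small fixture near (0.47,-0.17), open, with its red knob towards +y. The larger, closed one is the decoy. Next I'll bring the wrist camera over it.

jog_arm([
  [[-0.06,-0.05,-0.1],0.15,1],
  [[-0.12,-0.1,-0.2],0.3,1],
  [[-0.2,-0.17,-0.3],0.45,1],
  [[-0.28,-0.24,-0.36],0.6,1],
  [[-0.36,-0.3,-0.4],0.75,1],
  [[-0.44,-0.38,-0.4],0.9,1],
  [[-0.52,-0.45,-0.4],1,1],
  [[-0.58,-0.5,-0.4],1,1],
  [[-0.62,-0.54,-0.4],1,1],
  [[-0.62,-0.54,-0.4],1,1],
])

```text
clock: 0.93
tool_pos: [0.3807, 0.2843, 0.4302]
eef_rot: [0.532, 0.847, 0.0, 0.0]
contact_force: [0.8, 0.4, 0.4]
gripper_width: 0.0854
grip_force: 0.0
```

```bash
python3 - <<'E'
from h import *
c=snap('wrist','w0'); print(np.round(c['cam_to_world'],3).tolist())
o=bot.get_obs();print(o['tool_pos'],o['eef_rot'],o['joints'])
E
```

```text
[[0.901, -0.414, -0.131, 0.347], [0.434, 0.859, 0.272, 0.354], [0.0, -0.302, 0.953, 0.566], [0.0, 0.0, 0.0, 1.0]]
[0.3840013  0.27893685 0.43150917] [ 5.33249846e-01  8.45954352e-01 -2.76150804e-04  2.40008241e-03] [ 0.62834996 -0.0251141   1.67161115 -0.00467644  1.49382883  0.18278904]
```

View pics/w0.png

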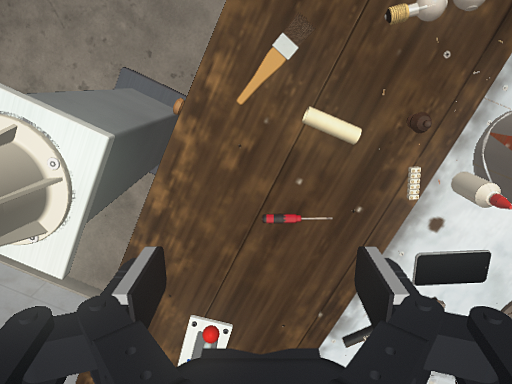

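The wrist view shows a driver, a brush, a spare sleeve at (332,125), the finial, the terminals, and the fixture with its knob at (210,335). I'll go on towards -y and square up the yaw.

jog_arm([
  [[-0.06,-0.01,0],0.1,1],
  [[-0.14,-0.03,0],0.2,1],
  [[-0.22,-0.05,0],0.3,1],
  [[-0.3,-0.07,0],0.4,1],
  [[-0.38,-0.1,0],0.5,1],
  [[-0.46,-0.12,0],0.57,1],
  [[-0.54,-0.14,0],0.57,1],
  [[-0.62,-0.16,0],0.57,1],
  [[-0.7,-0.18,0],0.57,1],
  [[-0.76,-0.2,0],0.57,1],
])

```text
clock: 1.82
tool_pos: [0.4551, -0.1025, 0.4296]
eef_rot: [0.707, 0.707, -0.0, 0.0]
contact_force: [0.8, 0.8, -0.3]
gripper_width: 0.0851
grip_force: 0.0
```

```bash
python3 - <<'E'
from h import *
c=snap('wrist','w1'); print(np.round(c['cam_to_world'],3).tolist())
o=bot.get_obs();print(o['tool_pos'],o['eef_rot'],o['joints'])
im=c['image'][:,:,::-1]
cv2.imwrite('pics/w1b.png',cv2.resize(im,(800,600),interpolation=cv2.INTER_CUBIC))
E
```

```text
[[1.0, 0.0, 0.0, 0.455], [-0.0, 0.953, 0.302, -0.025], [-0.0, -0.302, 0.953, 0.565], [0.0, 0.0, 0.0, 1.0]]
[ 0.45553348 -0.10631034  0.42932362] [ 0.70767218  0.70653865 -0.00144389  0.00106563] [-0.22991864 -0.03589207  1.68647922 -0.00358925  1.49072093 -0.22802898]
```

View pics/w1b.png

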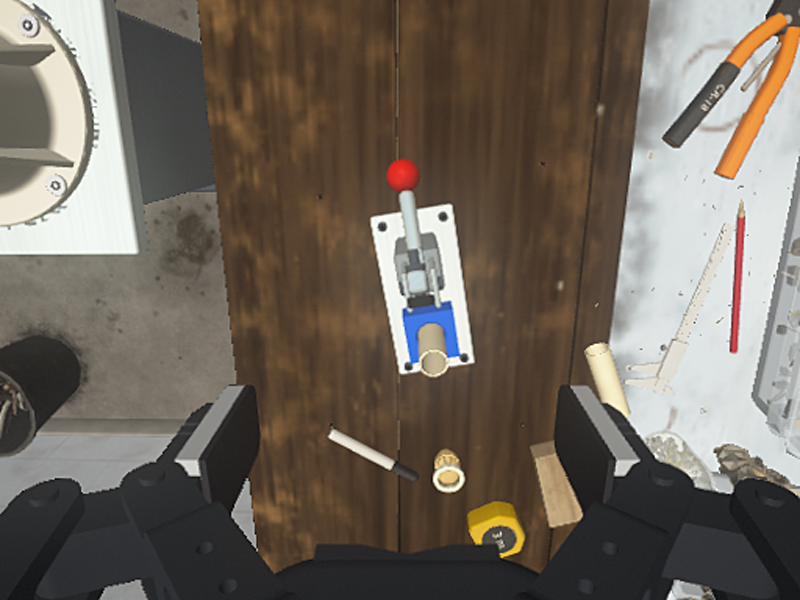

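The view shows the fixture plate with corners (371,217), (452,205), (474,362) and (402,374). The sleeve's top is at (433,363), the knob at (403,176), the lamp holder at (448,470) and the pen at (370,455).

```bash
python3 - <<'E'
from h import *
c=load('w1')
f=lambda u,v,z:atz(c,(u+.5)/1.5625-.5,(v+.5)/1.5625-.5,z)
C=[f(*p,.012) for p in[(371,217),(452,205),(474,362),(402,374)]]
for p in C:print(p.round(4))
print([np.linalg.norm(C[i]-C[i-1]).round(4) for i in range(4)], 'mid',np.mean(C,0).round(4))
ax=(C[0]+C[1]-C[2]-C[3]);print('heading',np.degrees(np.arctan2(ax[1],ax[0])))
s=f(433,363,.107);print('sleeve',s.round(4))
B=[f(*p,.042) for p in[(402,309),(450,304),(459,357),(409,363)]];print(np.round(B,4),np.mean(B,0))
e=ax/np.linalg.norm(ax);pv=s+.085*e;print('pivot',pv[:2])
for z in(.095,.105,.115):print('knob',f(403,176,z).round(4))
print('pen',f(330,433,.007),f(418,478,.007),'lamp',f(448,478,.047),'sleeve b',f(597,350,.015))
E
```

```text
[ 0.4167 -0.1156  0.012 ]
[ 0.5037 -0.1027  0.012 ]
[ 0.5345 -0.287   0.012 ]
[ 0.4495 -0.3026  0.012 ]
[np.float64(0.1899), np.float64(0.088), np.float64(0.1869), np.float64(0.0864)] mid [ 0.4761 -0.202   0.012 ]
heading 99.73388836115431
sleeve [ 0.4809 -0.2431  0.107 ]
[[ 0.4501 -0.2101  0.042 ]
 [ 0.5017 -0.2044  0.042 ]
 [ 0.5133 -0.2667  0.042 ]
 [ 0.4577 -0.274   0.042 ]] [ 0.48067833 -0.23880044  0.042     ]
pivot [ 0.46647926 -0.15928628]
knob [ 0.4519 -0.0651  0.095 ]
knob [ 0.4519 -0.0643  0.105 ]
knob [ 0.452  -0.0634  0.115 ]
pen [ 0.35916503 -0.38702288  0.007     ] [ 0.46971075 -0.45417995  0.007     ] lamp [ 0.50468617 -0.423497    0.047     ] sleeve b [ 0.67779281 -0.27066579  0.015     ]
```

jog_arm([
  [[0.03,0,0.0],-0.1,0],
  [[0.03,0,0.05],-0.22,0],
  [[0.03,0,0.1],-0.22,0],
  [[0.03,0,0.17],-0.22,0],
  [[0.03,0,0.24],-0.22,0],
  [[0.03,0,0.31],-0.22,0],
  [[0.03,0,0.38],-0.22,0],
  [[0.03,0,0.44],-0.22,0],
  [[0.03,0,0.48],-0.22,0],
  [[0.03,0,0.49],-0.22,0],
])

```text
clock: 2.7
tool_pos: [0.4525, -0.084, 0.1814]
eef_rot: [0.643, 0.766, -0.001, -0.003]
contact_force: [-0.6, 0.2, -0.3]
gripper_width: 0.0
grip_force: 0.0
```

```bash
cat > st.py <<'E'
from h import *
from scipy.spatial.transform import Rotation as R
o=bot.get_obs();t=o['tool_pos'];e=np.array([-.169,.986]);n=np.array([.986,.169]);d=t[:2]-[.4665,-.159]
x=R.from_quat(o['eef_rot']).as_matrix()[:2,0]
print(o['clock'],t.round(4),'a',(d@e).round(4),'lat',(d@n).round(4),'hd',np.degrees(np.arctan2(x[1],x[0])).round(2),o['contact_force'].round(1),o['gripper_width'],o['grip_force'])
E
python3 st.py; python3 - <<'E'
from h import *
c=snap('wrist','w2')
E
```

```text
2.7 [ 0.4525 -0.084   0.1814] a 0.0763 lat -0.0011 hd 99.96 [-0.6  0.2 -0.3] 5.664504932933511e-06 0.0
```

View pics/w2.png

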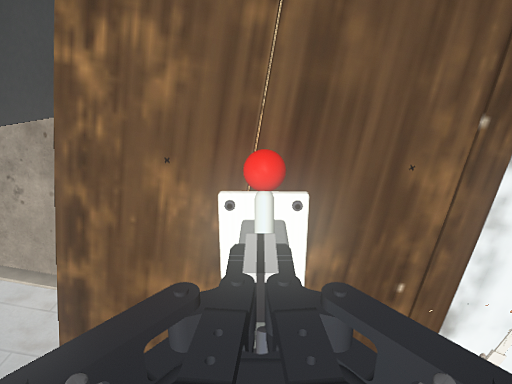

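The gripper is lined up laterally over the handle, with the knob at (264,170). Now I'll push the bar over centre.

jog_arm([
  [[-0.03,0,0],0,0],
  [[-0.06,0,0],0,0],
  [[-0.09,0,0],0,0],
  [[-0.12,0,0],0,0],
  [[-0.15,0,0],0,0],
  [[-0.18,0,0],0,0],
  [[-0.21,0,0],0,0],
  [[-0.24,0,0],0,0],
  [[-0.25,0,0],0,0],
  [[-0.25,0,-0.05],0,0],
])

```text
clock: 3.58
tool_pos: [0.475, -0.2082, 0.2074]
eef_rot: [0.644, 0.765, -0.001, -0.002]
contact_force: [-0.6, 0.2, -0.0]
gripper_width: -0.0001
grip_force: 0.0
```

jog_arm([
  [[0,0,-0.08],0,0],
  [[0,0,-0.16],0,0],
  [[0,0,-0.24],0,0],
  [[-0.05,0,-0.3],0,0],
  [[-0.1,0,-0.3],0,0],
  [[-0.15,0,-0.3],0,0],
  [[-0.2,0,-0.3],0,0],
  [[-0.2,0,-0.3],0,0],
  [[-0.2,0,-0.3],0,0],
  [[-0.2,0,-0.3],0,0],
])

```text
clock: 4.42
tool_pos: [0.4937, -0.3058, 0.36]
eef_rot: [0.643, 0.766, 0.0, -0.0]
contact_force: [-0.8, -0.1, 0.0]
gripper_width: 0.0001
grip_force: 0.0
```

```bash
python3 st.py; python3 - <<'E'
from h import *
c=snap('wrist','w3')
E
```

```text
4.4167 [ 0.4937 -0.3058  0.36  ] a -0.1493 lat 0.002 hd 99.93 [-0.8 -0.1  0. ] 0.00010948484938140978 0.0
```

View pics/w3.png

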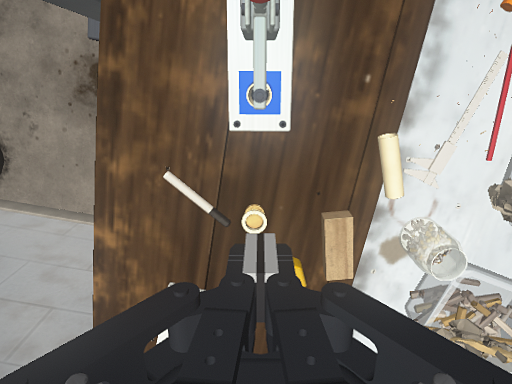

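The view shows the clamp closed, with its pad on the sleeve at (258,95) and the knob upright. Now I'll swing it back open.

jog_arm([
  [[0.06,0,0.0],0,0],
  [[0.12,0,0.05],0,0],
  [[0.16,0,0.1],0,0],
  [[0.16,0,0.16],0,0],
  [[0.16,0,0.22],0,0],
  [[0.16,0,0.28],0,0],
  [[0.16,0,0.32],0,0],
  [[0.16,0,0.32],0,0],
  [[0.16,0,0.32],0,0],
  [[0.16,0,0.32],0,0],
])

```text
clock: 5.3
tool_pos: [0.4809, -0.2274, 0.2014]
eef_rot: [0.643, 0.766, 0.0, 0.001]
contact_force: [-0.0, -0.0, -0.4]
gripper_width: 0.0002
grip_force: 0.0
```

```bash
python3 st.py
```

```text
5.3 [ 0.4809 -0.2274  0.2014] a -0.0698 lat 0.0027 hd 99.98 [-0.  -0.  -0.4] 0.00020472744873161822 0.0
```

jog_arm([
  [[0.04,0,0],0,0],
  [[0.08,0,0],0,0],
  [[0.11,0,0],0,0],
  [[0.14,0,0],0,0],
  [[0.17,0,0.01],0,0],
  [[0.2,0,0.02],0,0],
  [[0.23,0,0.03],0,0],
  [[0.26,0,0.04],0,0],
  [[0.28,0,0.04],0,0],
  [[0.28,0,0.0],0,0],
])

```text
clock: 6.13
tool_pos: [0.4542, -0.0878, 0.1989]
eef_rot: [0.643, 0.766, -0.001, -0.002]
contact_force: [-0.4, 0.5, -0.4]
gripper_width: 0.0001
grip_force: 0.0
```

jog_arm([
  [[0,0,-0.08],0,0],
  [[0,0,-0.16],0,0],
  [[0,0,-0.24],0,0],
  [[-0.08,0,-0.32],0,0.3],
  [[-0.16,0,-0.32],0,0.6],
  [[-0.24,0,-0.32],0,0.8],
  [[-0.3,0,-0.32],0,0.8],
  [[-0.36,0,-0.32],0,0.8],
  [[-0.42,0,-0.32],0,0.8],
  [[-0.42,0,-0.32],0,0.8],
])

```text
clock: 6.97
tool_pos: [0.4929, -0.3009, 0.3615]
eef_rot: [0.644, 0.765, -0.0, 0.002]
contact_force: [-0.3, 1.0, 0.2]
gripper_width: 0.0684
grip_force: 0.0
```

```bash
python3 st.py; python3 - <<'E'
from h import *
c=snap('wrist','w4')
cv2.imwrite('pics/w4b.png',cv2.resize(c['image'][:,:,::-1],(800,600),interpolation=cv2.INTER_CUBIC))
E
```

```text
6.9667 [ 0.4929 -0.3009  0.3615] a -0.1444 lat 0.0021 hd 99.8 [-0.3  1.   0.2] 0.06840427610782673 0.0
```

View pics/w4b.png

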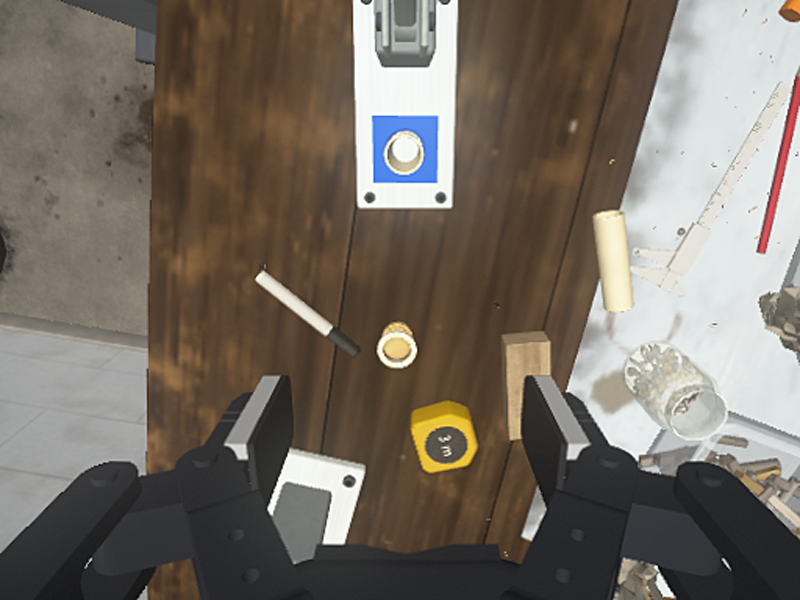

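The clamp is open and the sleeve still stands in the nest, its top at (404,152). I'll locate it for the grasp.

```bash
python3 - <<'E'
from h import *
c=load('w4')
f=lambda u,v,z:atz(c,(u+.5)/1.5625-.5,(v+.5)/1.5625-.5,z)
s=f(404,152,.107);print(s)
d=s[:2]-[.4929,-.3009]; e=np.array([-.171,.985]);n=np.array([.985,.171])
print('dx',d@e/.5,'dy',d@n/.5)
B=[f(*p,.042) for p in[(373,116),(438,116),(438,182),(373,182)]];print(np.mean(B,0))
E
```

```text
[ 0.48122373 -0.241274    0.107     ]
dx 0.12145651081596259 dy -0.00261015344933635
[ 0.48241367 -0.24185858  0.042     ]
```

jog_arm([
  [[0.06,0,0.0],0,0.8],
  [[0.12,0,0.07],0,0.8],
  [[0.12,0,0.14],0,0.8],
  [[0.12,0,0.22],0,0.8],
  [[0.12,0,0.3],0,0.8],
  [[0.12,0,0.37],0,0.8],
  [[0.12,0,0.44],0,0.8],
  [[0.12,0,0.5],0,0.8],
  [[0.12,0,0.55],0,0.8],
  [[0.12,0,0.565],0,0.8],
])

```text
clock: 7.85
tool_pos: [0.4803, -0.2355, 0.0752]
eef_rot: [0.643, 0.766, -0.0, -0.002]
contact_force: [-0.9, 1.4, -1.1]
gripper_width: 0.0685
grip_force: 0.0
```

jog_arm([
  [[0,0,0],0,0.3],
  [[0,0,0],0,0.3],
  [[0,0,0],0,0.2],
  [[0,0,0],0,0.2],
  [[0,0,0],0,0.2],
  [[0,0,0],0,0.2],
  [[0,0,0],0,0.2],
  [[0,0,0],0,0.2],
  [[0,0,0],0,0.2],
  [[0,0,0],0,0.2],
], newtons=20)

```text
clock: 8.68
tool_pos: [0.4829, -0.2379, 0.0792]
eef_rot: [0.643, 0.766, 0.0, 0.001]
contact_force: [-1.7, 1.1, 8.6]
gripper_width: 0.0283
grip_force: 22.2
```

```bash
python3 st.py
```

```text
8.6833 [ 0.4829 -0.2379  0.0792] a -0.0805 lat 0.0029 hd 99.94 [-1.7  1.1  8.6] 0.028305217293237723 22.161153384950012
```

jog_arm([
  [[0,0,-0.02],0,0.2],
  [[0,0,-0.06],0,0.2],
  [[0,0,-0.1],0,0.2],
  [[0,0,-0.16],0,0.2],
  [[0,0,-0.22],0,0.2],
  [[0,0,-0.28],0,0.2],
  [[0,0,-0.34],0,0.2],
  [[0,0,-0.4],0,0.2],
  [[0,0,-0.44],0,0.2],
  [[0,0,-0.44],0,0.2],
])

```text
clock: 9.52
tool_pos: [0.4838, -0.2383, 0.3034]
eef_rot: [0.643, 0.766, 0.001, 0.004]
contact_force: [0.9, 0.5, 0.4]
gripper_width: 0.0286
grip_force: 21.5
```

```bash
python3 st.py;python3 - <<'E'
from h import *
c=load('w0')
for n,p in dict(drvL=(263,218),drvR=(333,218),sl1=(305,115),sl2=(360,135),brush=(240,102),term=(414,185),edge=(205,90),edge2=(140,245)).items(): print(n,atz(c,*p,.0).round(3))
c=load('w1')
for p in [(400,5),(130,5),(140,150),(400,150)]: print(p,atz(c,*p,0).round(3))
snap('wrist','w5'); c=snap('side','s5')
p=proj(c,bot.get_obs()['tool_pos']).astype(int);print(p)
y,x=max(p[1]-50,0),max(p[0]-60,0)
a=cv2.resize(c['image'][y:y+100,x:x+120],(480,400),interpolation=2); b=cv2.resize(load('w5')['image'][180:384,150:370],(320,297))
k=np.zeros((400,800,3),np.uint8);k[:,:480]=a;k[:297,480:]=b
cv2.imwrite('pics/m5.png',k[:,:,::-1])
E
```

```text
9.5167 [ 0.4838 -0.2383  0.3034] a -0.0811 lat 0.0036 hd 99.95 [0.9 0.5 0.4] 0.02855072808617448 21.473527389171068
drvL [0.456 0.14  0.   ]
drvR [0.574 0.197 0.   ]
sl1 [0.438 0.34  0.   ]
sl2 [0.54  0.352 0.   ]
brush [0.33  0.312 0.   ]
term [0.675 0.317 0.   ]
edge [0.27  0.304 0.   ]
edge2 [ 0.268 -0.013  0.   ]
(400, 5) [0.673 0.093 0.   ]
(130, 5) [0.252 0.093 0.   ]
(140, 150) [ 0.245 -0.137  0.   ]
(400, 150) [ 0.7   -0.137  0.   ]
[270 147]
```

View pics/m5.png

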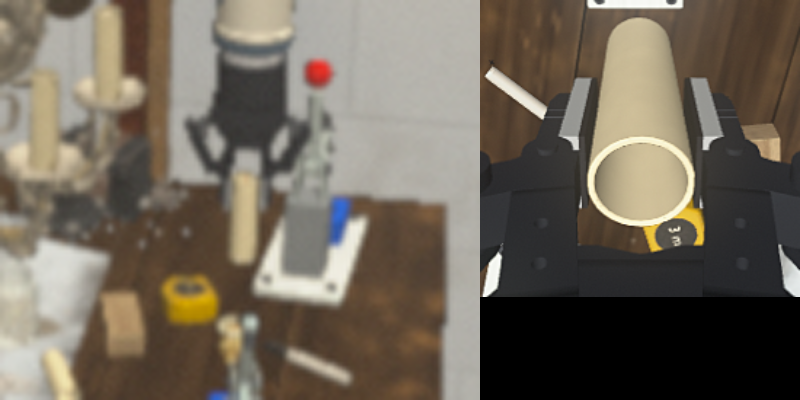

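The sleeve is held upright near its top. The gripper's yaw is fixed about the vertical, so I'll turn the tube in the grip by pressing its lower end on a clear bench spot around (0.58, 0.10).

jog_arm([
  [[0,0.07,0],0,0.2],
  [[0,0.15,0],0,0.2],
  [[0.05,0.22,0],0,0.2],
  [[0.12,0.28,0],0,0.2],
  [[0.2,0.31,0],0,0.2],
  [[0.28,0.31,0],0,0.2],
  [[0.36,0.31,0],0,0.2],
  [[0.44,0.31,0],0,0.2],
  [[0.52,0.31,0],0,0.2],
  [[0.58,0.31,0],0,0.2],
])

```text
clock: 10.45
tool_pos: [0.5826, 0.078, 0.296]
eef_rot: [0.643, 0.766, -0.001, -0.001]
contact_force: [-1.4, 0.7, -0.1]
gripper_width: 0.0283
grip_force: 21.5
```

jog_arm([
  [[0.03,0,0],0,0.2],
  [[0.05,0,0.06],0,0.2],
  [[0.05,0,0.12],0,0.2],
  [[0.05,0,0.18],0,0.2],
  [[0.05,0,0.24],0,0.2],
  [[0.05,0,0.3],0,0.2],
  [[0.05,0,0.36],0,0.2],
  [[0.05,0,0.4],0,0.2],
  [[0.05,0,0.42],0,0.2],
  [[0.05,0,0.42],0,0.2],
])

```text
clock: 11.28
tool_pos: [0.5776, 0.0993, 0.0843]
eef_rot: [0.643, 0.766, -0.002, -0.002]
contact_force: [-1.0, -0.3, 0.1]
gripper_width: 0.0284
grip_force: 21.5
```

```bash
python3 st.py
```

```text
11.2833 [0.5776 0.0993 0.0843] a 0.2359 lat 0.1532 hd 99.95 [-1.  -0.3  0.1] 0.02837536089935201 21.458684759563766
```

jog_arm([
  [[0,0,0.01],0,0.2],
  [[0,0,0.02],0,0.2],
  [[0,0,0.025],0,0.2],
  [[0,0,0.028],0,0.2],
  [[0,0,0.03],0,0.2],
  [[0,0,0.032],0,0.2],
  [[0,0,0.034],0,0.2],
  [[0,0,0.036],0,0.2],
  [[0,0,0.036],0,0.2],
  [[0,0,0.036],0,0.2],
])

```text
clock: 12.12
tool_pos: [0.58, 0.0998, 0.0693]
eef_rot: [0.643, 0.766, 0.0, -0.0]
contact_force: [-0.6, 0.9, 0.8]
gripper_width: 0.0283
grip_force: 21.5
```

jog_arm([
  [[0,0,0.008],0,0.2],
  [[0,0,0.014],0,0.2],
  [[-0.005,0,0.016],0,0.2],
  [[-0.015,0,0.016],0,0.2],
  [[-0.025,0,0.016],0,0.2],
  [[-0.035,0,0.018],0,0.2],
  [[-0.045,0,0.018],0,0.2],
  [[-0.055,0,0.02],0,0.2],
  [[-0.065,0,0.022],0,0.2],
  [[-0.07,0,0.022],0,0.2],
])

```text
clock: 12.95
tool_pos: [0.5868, 0.0653, 0.0587]
eef_rot: [0.643, 0.766, 0.001, 0.0]
contact_force: [-0.1, 1.3, 4.5]
gripper_width: 0.0286
grip_force: 21.1
```

```bash
python3 st.py; python3 - <<'E'
from h import *
c=snap('wrist','w6'); d=snap('side','s6')
p=proj(d,bot.get_obs()['tool_pos']).astype(int)
a=cv2.resize(d['image'][p[1]-50:p[1]+50,p[0]-60:p[0]+60],(480,400),interpolation=2); b=cv2.resize(c['image'][150:384,150:370],(320,340))
k=np.zeros((400,800,3),np.uint8);k[:,:480]=a;k[:340,480:]=b
cv2.imwrite('pics/m6.png',k[:,:,::-1])
E
```

```text
12.95 [0.5868 0.0653 0.0587] a 0.2008 lat 0.1565 hd 99.93 [-0.1  1.3  4.5] 0.028572812161839777 21.11406784853898
```

View pics/m6.png

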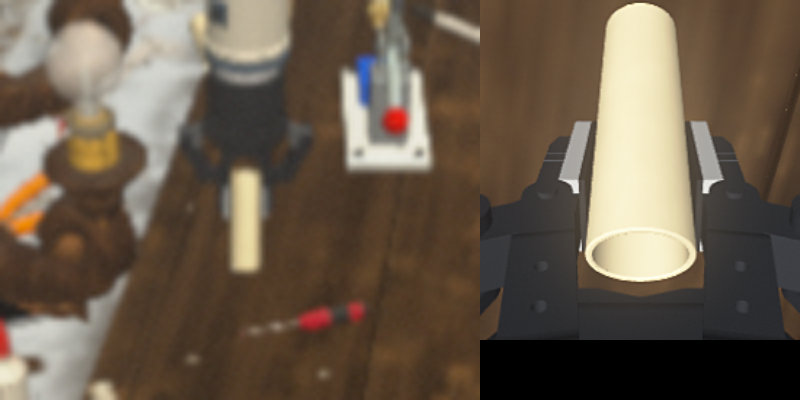

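The tube is turning in the grip, its lower end trailing towards +y. I'll follow the arc further down.

jog_arm([
  [[-0.015,0,0.003],0,0.2],
  [[-0.03,0,0.01],0,0.2],
  [[-0.045,0,0.018],0,0.2],
  [[-0.057,0,0.026],0,0.2],
  [[-0.066,0,0.035],0,0.2],
  [[-0.074,0,0.045],0,0.2],
  [[-0.08,0,0.055],0,0.2],
  [[-0.084,0,0.065],0,0.2],
  [[-0.086,0,0.073],0,0.2],
  [[-0.086,0,0.076],0,0.2],
])

```text
clock: 13.88
tool_pos: [0.5933, 0.0223, 0.0196]
eef_rot: [0.643, 0.766, -0.0, -0.0]
contact_force: [0.1, -2.3, 3.2]
gripper_width: 0.028
grip_force: 19.5
```

```bash
python3 st.py
```

```text
13.8833 [0.5933 0.0223 0.0196] a 0.1574 lat 0.1557 hd 99.94 [ 0.1 -2.3  3.2] 0.028017032726065927 19.46566343307495
```

jog_arm([
  [[0,0,0.003],0,0.2],
  [[0,0,0.006],0,0.2],
  [[0,0,0.008],0,0.2],
  [[0,0,0.01],0,0.2],
  [[0,0,0.012],0,0.2],
  [[0,0,0.014],0,0.2],
  [[0,0,0.014],0,0.2],
  [[0,0,0.014],0,0.2],
  [[0,0,0.014],0,0.2],
  [[0,0,0.014],0,0.2],
])

```text
clock: 14.72
tool_pos: [0.5935, 0.0231, 0.0133]
eef_rot: [0.643, 0.766, 0.0, -0.0]
contact_force: [-0.3, -1.0, 2.5]
gripper_width: 0.028
grip_force: 19.5
```

```bash
python3 st.py; python3 - <<'E'
from h import *
snap('wrist','w7')
E
```

```text
14.7167 [0.5935 0.0231 0.0133] a 0.158 lat 0.156 hd 99.95 [-0.3 -1.   2.5] 0.02799485562854302 19.532271064817905
```

jog_arm([
  [[0,0,0],0,0.2],
  [[0,0,0],0,0.2],
  [[0,0,-0.03],0,0.2],
  [[0,0,-0.08],0,0.2],
  [[0,0,-0.14],0,0.2],
  [[0,0,-0.2],0,0.2],
  [[0,0,-0.28],0,0.2],
  [[0,0,-0.36],0,0.2],
  [[0,0,-0.44],0,0.2],
  [[0,0,-0.5],0,0.2],
], newtons=50)

```text
clock: 15.6
tool_pos: [0.5938, 0.023, 0.2666]
eef_rot: [0.643, 0.766, 0.001, 0.001]
contact_force: [0.9, -0.3, 0.1]
gripper_width: 0.0279
grip_force: 49.3
```

jog_arm([
  [[0,0,-0.02],0,0.2],
  [[0,0,-0.02],0,0.2],
  [[0,0,-0.02],0,0.2],
  [[0,0,-0.02],0,0.2],
  [[0,0,-0.02],0,0.2],
  [[0,0,-0.02],0,0.2],
  [[0,0,-0.02],0,0.2],
  [[0,0,-0.02],0,0.2],
  [[0,0,-0.02],0,0.2],
  [[0,0,-0.02],0,0.2],
])

```text
clock: 16.43
tool_pos: [0.5935, 0.0229, 0.2731]
eef_rot: [0.643, 0.766, -0.0, -0.0]
contact_force: [-0.3, -0.2, -0.1]
gripper_width: 0.0276
grip_force: 49.3
```

```bash
python3 st.py; python3 - <<'E'
from h import *
c=snap('wrist','w8'); d=snap('side','s8')
t=bot.get_obs()['tool_pos'];e=np.array([-.173,.985,0]);g=t+[0,0,.011]
def mask(c):
    h=cv2.cvtColor(c['image'],cv2.COLOR_RGB2HSV)
    return ((h[:,:,0]>15)&(h[:,:,0]<38)&(h[:,:,1]>35)&(h[:,:,1]<130)&(h[:,:,2]>130)).astype(np.uint8)
for nm,cc in(('wrist',c),('side',d)):
    m=mask(cc);gp=proj(cc,g+.03*e)
    n,l,s,cen=cv2.connectedComponentsWithStats(m)
    print(nm,'pred pt',gp.round(0))
    for i in range(1,n):
        if s[i,4]>40 and np.linalg.norm(cen[i]-gp)<120: print('  ',s[i],cen[i].round(0),cv2.minAreaRect(np.argwhere(l==i)[:,::-1].astype(np.float32)))
    for ph in(0,10,20,30,45):
        # near end ~ -.016 , far end +.079 along axis; tilted far-end-down by ph
        a=e*np.cos(np.radians(ph))-np.array([0,0,np.sin(np.radians(ph))]); w=np.array([.985,.173,0])
        u=np.cross(a,w)
        P=[proj(cc,g+s_*a+.0145*(np.cos(q)*w+np.sin(q)*u)) for s_ in(-.016,.079) for q in np.linspace(0,6.28,30)]
        print('  ph',ph,'box',np.min(P,0).round(0),np.max(P,0).round(0))
E
```

```text
16.4333 [0.5935 0.0229 0.2731] a 0.1579 lat 0.156 hd 99.96 [-0.3 -0.2 -0.1] 0.0276459459358455 49.30176582187414
wrist pred pt [260. 205.]
   [  225    99    71   255 15922] [260. 223.] ((260.0, 226.0), (254.0, 70.0), 90.0)
  ph 0 box [219.  77.] [300. 324.]
  ph 10 box [223.  74.] [296. 323.]
  ph 20 box [226.  78.] [294. 320.]
  ph 30 box [225.  87.] [294. 315.]
  ph 45 box [224. 106.] [295. 313.]
side pred pt [234. 181.]
   [  146    15   275   254 16210] [332. 125.] ((302.96246337890625, 166.4718017578125), (249.05416870117188, 259.2397155761719), 72.13716888427734)
   [128 119  51  60 916] [156. 146.] ((154.43447875976562, 147.2862091064453), (56.93999099731445, 46.28514099121094), 80.72740173339844)
   [165 122  32  12 162] [181. 128.] ((180.5, 127.5), (11.0, 31.0), 90.0)
   [231 168  15  25 232] [236. 180.] ((238.0, 180.0), (24.0, 14.0), 90.0)
   [209 172   9  10  52] [213. 176.] ((212.98077392578125, 176.90386962890625), (8.825225830078125, 7.8446455001831055), 78.69007110595703)
   [157 175  10  10  41] [162. 178.] ((161.5, 179.5), (9.0, 9.0), 90.0)
   [264 176   7  12  56] 
[... 497 characters left out ...]
98980713), 23.198589324951172)
   [184 186  19  30 305] [194. 199.] ((193.0, 200.5), (29.0, 18.0), 90.0)
   [167 270  14  23 166] [175. 280.] ((174.71621704101562, 280.2972717285156), (22.522661209106445, 12.494322776794434), 80.53767395019531)
   [193 276  12  14  87] [200. 282.] ((199.42306518554688, 282.38458251953125), (14.97690486907959, 6.933752059936523), 56.30992889404297)
   [235 287  29  10 248] [249. 291.] ((249.04412841796875, 291.4264221191406), (28.37770652770996, 8.820098876953125), 4.398705005645752)
  ph 0 box [230. 172.] [238. 191.]
  ph 10 box [230. 172.] [238. 194.]
  ph 20 box [230. 172.] [238. 196.]
  ph 30 box [230. 172.] [238. 197.]
  ph 45 box [230. 172.] [238. 198.]
```

```bash
python3 - <<'E'
from h import *
from scipy.optimize import differential_evolution as DE
c=load('w8'); h=cv2.cvtColor(c['image'],cv2.COLOR_RGB2HSV)
m=((h[:,:,0]>15)&(h[:,:,0]<38)&(h[:,:,1]>35)&(h[:,:,1]<130)&(h[:,:,2]>130)).astype(np.uint8)
n,l,s,_=cv2.connectedComponentsWithStats(m[:,150:370]);m=(l==l[205,110]).astype(np.uint8)
for v in range(95,362,15):
    q=np.flatnonzero(m[v]); print(v,(q.min()+150,q.max()+150,len(q)) if len(q) else None,end='; ')
t=np.array([.5935,.0229,.2731]);e=np.array([-.173,.985,0]);w=np.array([.985,.173,0]);Q=np.linspace(0,6.28,24)
def pts(p):
    s0,ph,dz,lat=p;a=e*np.cos(ph)-np.array([0,0,np.sin(ph)]);u=np.cross(a,w);g=t+[0,0,.011+dz]+lat*w
    return np.array([proj(c,g+k*a+.0145*(np.cos(q)*w+np.sin(q)*u)) for k in(s0,s0+.095) for q in Q])
def cost(p):
    k=np.zeros_like(m);cv2.fillConvexPoly(k,cv2.convexHull((pts(p)-[150,0]).round().astype(np.int32)),1)
    return int((k!=m).sum())
r=DE(cost,[(-.07,-.005),(-.5,1.2),(-.012,.012),(-.006,.006)],seed=1,maxiter=60,popsize=12)
print('\ns0,phi deg,dz,lat',r.x[0],np.degrees(r.x[1]),r.x[2:],r.fun,m.sum())
E
```

```text
95 None; 110 (np.int64(225), np.int64(294), 66); 125 (np.int64(225), np.int64(294), 68); 140 (np.int64(225), np.int64(294), 64); 155 (np.int64(225), np.int64(294), 67); 170 (np.int64(225), np.int64(294), 66); 185 (np.int64(225), np.int64(294), 63); 200 (np.int64(225), np.int64(294), 65); 215 (np.int64(225), np.int64(294), 62); 230 (np.int64(225), np.int64(294), 65); 245 (np.int64(226), np.int64(294), 60); 260 (np.int64(226), np.int64(294), 61); 275 (np.int64(226), np.int64(293), 62); 290 (np.int64(227), np.int64(293), 59); 305 (np.int64(227), np.int64(293), 61); 320 (np.int64(226), np.int64(294), 66); 335 (np.int64(226), np.int64(293), 65); 350 (np.int64(239), np.int64(280), 41); 
s0,phi deg,dz,lat -0.024716067771161067 17.39552104807126 [ 5.25752858e-03 -5.19151905e-05] 1613.0 15922
```

A silhouette fit gives a tilt of about 17°, too near the 20° limit. I'll lay it back on the bench, let it lie flat and regrip it nearer its middle.

jog_arm([
  [[0,0,0.07],0,0.2],
  [[0,0,0.15],0,0.2],
  [[0,0,0.23],0,0.2],
  [[0,0,0.3],0,0.2],
  [[0,0,0.37],0,0.2],
  [[0,0,0.43],0,0.2],
  [[0,0,0.47],0,0.2],
  [[0,0,0.5],0,0.2],
  [[0,0,0.51],0,0.2],
  [[0,0,0.515],0,0.2],
], newtons=20)

```text
clock: 17.37
tool_pos: [0.593, 0.0229, 0.0149]
eef_rot: [0.643, 0.766, -0.001, -0.001]
contact_force: [-0.2, 0.4, 0.1]
gripper_width: 0.028
grip_force: 49.3
```

jog_arm([
  [[0,0,0.003],0,0.2],
  [[0,0,0.006],0,0.2],
  [[0,0,0.009],0,0.2],
  [[0,0,0.011],0,0.2],
  [[0,0,0.013],0,0.2],
  [[0,0,0.013],0,0.2],
  [[0,0,0.013],0,0.2],
  [[0,0,0.013],0,0.2],
  [[0,0,0.013],0,0.2],
  [[0,0,0.013],0,0.2],
])

```text
clock: 18.2
tool_pos: [0.5949, 0.0226, 0.011]
eef_rot: [0.643, 0.766, 0.001, 0.001]
contact_force: [-0.1, -3.7, 7.3]
gripper_width: 0.0279
grip_force: 49.8
```

jog_arm([
  [[0,0,0],0,0.36],
  [[0,0,0],0,0.42],
  [[0,0,0],0,0.5],
  [[0,0,0],0,0.5],
  [[0,0,0],0,0.5],
  [[0,0,0],0,0.5],
  [[0.02,0,0.002],0,0.5],
  [[0.04,0,0.004],0,0.5],
  [[0.05,0,0.006],0,0.5],
  [[0.05,0,0.006],0,0.5],
])

```text
clock: 19.03
tool_pos: [0.5889, 0.049, 0.0062]
eef_rot: [0.643, 0.766, -0.0, -0.0]
contact_force: [0.3, 0.1, 0.0]
gripper_width: 0.0426
grip_force: 0.0
```

```bash
python3 st.py; python3 - <<'E'
from h import *
c=snap('wrist','w9'); h=cv2.cvtColor(c['image'],cv2.COLOR_RGB2HSV)
m=((h[:,:,0]>15)&(h[:,:,0]<38)&(h[:,:,1]>35)&(h[:,:,1]<130)&(h[:,:,2]>130)).astype(np.uint8)
n,l,s,cen=cv2.connectedComponentsWithStats(m);i=1+np.argmax(s[1:,4]);print(s[i],cen[i])
x,y,w,hh=s[i,:4]
for v in(y+2,y+hh//2,y+hh-6):
    q=np.flatnonzero(l[v]==i);print(v,q.min(),q.max())
print('far end',atz(c,x+w/2,y,.0145),'mid-near',atz(c,x+w/2,y+hh,.0145))
E
```

```text
19.0333 [0.5889 0.049  0.0062] a 0.1844 lat 0.1558 hd 100.04 [0.3 0.1 0. ] 0.04264725002263214 0.0
[ 228  172   77  183 6071] [269.64173942 258.66743535]
174 242 284
263 230 303
349 235 285
far end [0.58404277 0.09196207 0.0145    ] mid-near [0.60076487 0.00081192 0.0145    ]
```

jog_arm([
  [[0,0,-0.003],0,0.4],
  [[0,0,-0.003],0,0.2],
  [[0,0,-0.003],0,0.2],
  [[0,0,-0.003],0,0.2],
  [[0,0,-0.003],0,0.2],
  [[0,0,-0.003],0,0.2],
  [[0,0,-0.003],0,0.2],
  [[0,0,-0.003],0,0.2],
  [[0,0,-0.003],0,0.2],
  [[0,0,-0.003],0,0.2],
], newtons=40)

```text
clock: 19.92
tool_pos: [0.5893, 0.0478, 0.0081]
eef_rot: [0.643, 0.766, 0.0, -0.0]
contact_force: [-1.8, 4.3, 5.8]
gripper_width: 0.0268
grip_force: 39.3
```

jog_arm([
  [[0,0,-0.01],0,0.2],
  [[0,0,-0.04],0,0.2],
  [[0,0,-0.08],0,0.2],
  [[0,0,-0.14],0,0.2],
  [[0,0,-0.2],0,0.2],
  [[0,0,-0.28],0,0.2],
  [[0,0,-0.36],0,0.2],
  [[0,0,-0.44],0,0.2],
  [[0,0,-0.5],0,0.2],
  [[0,0,-0.54],0,0.2],
])

```text
clock: 20.75
tool_pos: [0.5901, 0.0473, 0.282]
eef_rot: [0.643, 0.766, 0.001, 0.002]
contact_force: [0.2, 0.4, -0.2]
gripper_width: 0.0271
grip_force: 39.6
```

jog_arm([
  [[0,0,0],0,0.2],
  [[0,0,0],0,0.2],
  [[0,0,0],0,0.2],
  [[0,0,0],0,0.2],
  [[0,0,0],0,0.2],
  [[0,0,0],0,0.2],
  [[0,0,0],0,0.2],
  [[0,0,0],0,0.2],
  [[0,0,0],0,0.2],
  [[0,0,0],0,0.2],
])

```text
clock: 21.58
tool_pos: [0.5892, 0.0476, 0.2777]
eef_rot: [0.643, 0.766, -0.0, -0.0]
contact_force: [-1.0, 0.2, -0.1]
gripper_width: 0.0271
grip_force: 39.6
```

```bash
python3 st.py; python3 - <<'E'
from h import *
from scipy.optimize import differential_evolution as DE
c=snap('wrist','w10'); h=cv2.cvtColor(c['image'],cv2.COLOR_RGB2HSV)
m=((h[:,:,0]>15)&(h[:,:,0]<38)&(h[:,:,1]>35)&(h[:,:,1]<130)&(h[:,:,2]>130)).astype(np.uint8)
m[:,:150]=0;m[:,370:]=0
n,l,s,_=cv2.connectedComponentsWithStats(m);i=1+np.argmax(s[1:,4]);m=(l==i).astype(np.uint8);print(s[i])
for v in range(s[i,1]+3,s[i,1]+s[i,3],25):
    q=np.flatnonzero(m[v]);print(v,q.min(),q.max(),end='; ')
t=bot.get_obs()['tool_pos'];e=np.array([-.173,.985,0]);w=np.array([.985,.173,0]);Q=np.linspace(0,6.28,24)
def pts(p):
    s0,ph,dz,lat=p;a=e*np.cos(ph)-np.array([0,0,np.sin(ph)]);u=np.cross(a,w);g=t+[0,0,.011+dz]+lat*w
    return np.array([proj(c,g+k*a+.0145*(np.cos(q)*w+np.sin(q)*u)) for k in(s0,s0+.095) for q in Q])
def cost(p):
    k=np.zeros_like(m);cv2.fillConvexPoly(k,cv2.convexHull(pts(p).round().astype(np.int32)),1)
    return int((k!=m).sum())
r=DE(cost,[(-.09,-.005),(-.7,.7),(-.015,.015),(-.006,.006)],seed=1,maxiter=60,popsize=12)
print('\ns0,phi deg,dz,lat',r.x[0],np.degrees(r.x[1]),r.x[2:],r.fun,m.sum())
# red knob in side view
d=snap('side','s10')['image'].astype(int)
k=np.argwhere((d[:,:,0]>170)&(d[:,:,1]<60)&(d[:,:,2]<60));k=k[(k[:,1]>250)&(k[:,1]<300)&(k[:,0]<240)&(k[:,0]>180)];print('knob px',k.mean(0) if len(k) else None,'pred',proj(load('side0'),[.4505,-.066,.093]))
E
```

```text
21.5833 [0.5892 0.0476 0.2777] a 0.1829 lat 0.1559 hd 99.95 [-1.   0.2 -0.1] 0.027147595005852107 39.56261247396469
[  225   169    71   186 11337]
172 234 285; 197 226 294; 222 227 293; 247 228 292; 272 229 291; 297 229 290; 322 230 290; 347 231 289; 
s0,phi deg,dz,lat -0.055999707797889195 -11.832971942909696 [-1.11726418e-02 -7.95545091e-05] 975.0 11337
knob px [210.5 271.5] pred [271.40612535 210.24148141]
```

```bash
python3 - <<'E'
from h import *
c=load('w10');t=np.array([.5892,.0476,.2777]);e=np.array([-.173,.985,0]);w=np.array([.985,.173,0]);Q=np.linspace(0,6.28,60)
for ph in(-20,-10,0,10,20):
  for dz in(-.005,-.009):
    p=np.radians(ph);a=e*np.cos(p)-np.array([0,0,np.sin(p)]);u=np.cross(a,w);g=t+[0,0,.011+dz]
    P=np.array([proj(c,g+k*a+.0145*(np.cos(q)*w+np.sin(q)*u)) for k in(-.052,.043) for q in Q]);m=np.zeros((460,512),np.uint8)
    cv2.fillConvexPoly(m,cv2.convexHull(P.round().astype(np.int32)),1)
    print(ph,dz,[int(m[v].sum()) for v in(197,222,247,272,297,322,347)],'top',P[:,1].min().round())
E
```

```text
-20 -0.005 [80, 74, 70, 65, 60, 56, 33] top 166.0
-20 -0.009 [76, 72, 67, 63, 59, 53, 0] top 163.0
-10 -0.005 [75, 72, 69, 65, 63, 59, 56] top 162.0
-10 -0.009 [72, 69, 66, 63, 60, 57, 50] top 160.0
0 -0.005 [71, 69, 67, 65, 63, 61, 60] top 163.0
0 -0.009 [69, 67, 65, 64, 62, 60, 58] top 161.0
10 -0.005 [69, 67, 67, 65, 65, 65, 63] top 166.0
10 -0.009 [67, 65, 65, 63, 63, 63, 61] top 164.0
20 -0.005 [65, 65, 65, 65, 66, 66, 66] top 165.0
20 -0.009 [64, 64, 64, 65, 65, 65, 65] top 162.0
```

The measured widths (69, 67, 65, 63, 62, 61, 59) match a level tube, the knob is at its open position, and the arm is still. I'll hand in.

```bash
python3 -c "
from rig import bot
print(bot.job_done())"
```

```text
the job is handed in; nothing more can be done
None
```

I closed the clamp onto the sleeve, swung it back open and drew the sleeve out. I then handed the job in with the sleeve held level and still about 28 cm above the bench; the hand-in returned no verdict.

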